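Rerack the record clamps in reverse order

ROBOT

A 6-joint arm with a two-finger parallel gripper is mounted at the origin on the work surface. World frame = base frame: x ahead of the robot, y to its left, z up, the work surface at z = 0. Lengths are in mm, angles in rad, forces in N, time in s.
With the tool pointing down it reaches from about 325 to 900 mm from the base axis. Payload 6.1 kg.
Tool frame: the origin (TCP) lies at the very end of the fingers, on their centre line; the grasp point (between the pads) lies 19 mm behind it; z points along the fingers, x is the direction in which the jaws open and shut, and the axes are right-handed (so a half turn about z gives the same grasp; the last joint's range is limited). The gripper opens to 87 mm and grips with 3 to 60 N. Pads are 19 mm wide; open, the fingers measure 117 mm over their backs; the gripper's body (75 mm by 190 mm) begins 51 mm behind the grasp point.
Start: joints at [-1.325, 0.22, 1.526, -0, 1.395, -0.126], TCP at [227.051, -582.292, 222.538] pointing down, gripper open.
Joint ranges: [-2.98, 2.98], [-0.91, 2.08], [0.09, 2.57], [-1.24, 4.39], [0.2, 2.65], [-2.68, 2.68]. Speed limits (rad/s): [2.57, 2.57, 3.01, 3.14, 3.14, 3.14].

INTERFACE

Orientations are given as a 3x3 rotation matrix whose columns are the frame's x, y, z axes.
In Python, from rig import r gives the robot as it stands.
- The arm moves only by the shell command python3 -m pendant 'ROWS' [FORCE]. ROWS is JSON, a list of rows, each an object with "claw": the closure, from 0 (fully open) to 1 (shut); "slide": the shift along the tool's x, y, z in mm, a list of three; "turn": the turn about the tool's z in degrees. In form: [{"claw": claw, "slide": [x, y, z], "turn": turn}, ...]. A call has 1 to 5 rows; each row shifts and turns the commanded pose from where the row before left it, along the tool's axes as they then stand; what a row does not reach is not made up. A row lasts 1/8 s, in which the tool goes at most 62.5 mm and 10.7 degrees, less where a joint would pass 70% of its speed; a pose out of reach is approached as far as the arm can. A call is refused whole if a number of a shift passes 62.5 or a number of a turn 10.7, either way. A call with a gripper value outside its range is refused whole. The fingers move at their own pace and stop on an object; FORCE is the grip in N (left out, the last holds). Time passes only in rows, so rows that do not move let the fingers close. It gives the time, the measured TCP pose, the force and the opening at its end, in the units of the state.
- r.observe(): the state, without advancing time (a new reading comes with each control period).
- r.grab_frame(name): name is "scene" or "top" or "wrist"; returns a dict with "color" (384x512x3 uint8, red, green, blue), "range_z" (384x512 float32, mm along the optical axis (not along the pixel's ray), 0 where there is no reading), "fx", "fy", "cx", "cy" (pixels), "R" (3x3) and "t" (3): a world point X has camera coordinates R X + t. Camera axes: x right, y down, z forward; pixel columns grow to the right and rows downward; lengths in mm; the calibration is good to about 2 mm. A picture is of the moment at which its call begins.
- r.finish_job(): hands the job in, once; it reports no verdict.
The state is a dict: "t": time; "qpos": joint angles; "joint_vel": joint speeds; "effort": joint torques, N m; "position": TCP position; "eef_rot": TCP orientation; "ft_force": force on the tool from outside, world axes, zero at the start; "torque": the same for the moment, N m; "opening": finger opening in mm.
Only numpy, scipy, OpenCV 4.12 (cv2) and the standard library are available. Lean on these libraries where they do the work, as an engineer would, in place of code of your own. Each camera call takes 0.05 s, during which the arm holds its last target. There are 200 camera calls.

TASK

The batch of records has been turned over, so the last is now the first: move the four record clamps from the drying rack to the empty storage rack in reverse order, counted from each rack's brass post. The clamp nearest the brass post now goes to the place farthest from the other rack's post, and so on along the row. Stand each clamp upright in the middle of its own cork pad, never tipping one over on the way, and let go of all of them.

Things in the scene. Friction and masses are not known exactly. Their poses are not given: they have to be found in the camera images.
- drum_clamp: Squat round steel record clamp, 300 g: foot disc 54 mm across and 10 mm high, carrying a plain drum 44 mm across up to 44 mm height. Origin at the centre of its underside, z up. It starts standing on its own cork pad on the drying rack. Grip the drum from above, any yaw.
- pillar_clamp: Tall slim walnut record clamp, 120 g: foot disc 54 mm across and 10 mm high, carrying an upright round pillar 24 mm across up to 74 mm height. Origin at the centre of its underside, z up. It starts standing on its own cork pad on the drying rack. Grip the pillar from above, any yaw.
- wing_clamp: Steel record clamp with a bar grip, 220 g: foot disc 54 mm across and 10 mm high, carrying an upright bar 12 mm thick (along its x) and 48 mm long (along its y), up to 44 mm height. Origin at the centre of its underside, z up. It starts standing on its own cork pad on the drying rack. Grip the bar across its thickness from above.
- square_clamp: Square wooden record clamp, 120 g: foot 50 x 50 mm and 10 mm high, carrying a square block 30 x 30 mm up to 44 mm height, its faces square to its x and y. Origin at the centre of its underside, z up. It starts standing on its own cork pad on the drying rack. Grip the block from above.
- drying_rack: Fixed low pine board that the four clamps stand on at the start, 72 mm wide (x), 375 mm long (y), top 12 mm above the table. Origin on the table, below the middle of its row of four places; the places lie at y = +127.5, +42.5, -42.5 and -127.5 mm, x = 0 in its frame. A thin rail on its +x edge stands 8 mm above the board. A brass post, 20 mm across and 30 mm high above the board, stands on the dark-stained last 38 mm of the board at its +y end (post at y = +188 mm).
- storage_rack: Fixed low pine board, the empty one: same size, frame, rail, dark end and brass post (at y = +188 mm) as the drying rack. It has four round cork pads of its own, 58 mm across, at y = +127.5, +42.5, -42.5 and -127.5 mm, x = 0 in its frame; their tops are 15 mm above its origin.
- pad_drum: Fixed round cork pad on the drying rack, 58 mm across, 3 mm thick, on which the drum clamp stands at the start (so it keeps showing that clamp's first place). Origin at the centre of its underside, 12 mm above the table.
- pad_pillar: Fixed round cork pad on the drying rack, 58 mm across, 3 mm thick, on which the pillar clamp stands at the start (so it keeps showing that clamp's first place). Origin at the centre of its underside, 12 mm above the table.
- pad_wing: Fixed round cork pad on the drying rack, 58 mm across, 3 mm thick, on which the wing clamp stands at the start (so it keeps showing that clamp's first place). Origin at the centre of its underside, 12 mm above the table.
- pad_square: Fixed round cork pad on the drying rack, 58 mm across, 3 mm thick, on which the square clamp stands at the start (so it keeps showing that clamp's first place). Origin at the centre of its underside, 12 mm above the table.
Mind the look-alikes: they are no part of the job. What is shaped like the drum_clamp but pink or red is not meant.

How it is judged:
By the outcome, as a careful person would: the job done as asked, in the order asked, and still so for the second after the job is handed in, with the robot touching nothing.
It also fails if it takes over 96 s, if anything falls off the work surface, if the arm or the gripper's body presses on something with over 40 N, if the wrist force passes 120 N, or if a joint passes its speed limit or range.

## Working session

There is one attempt and no reset: what is moved stays moved. The work goes in short steps, Python scripts to look and compute and a shell command to move; the robot and the scene stay as the last step left them, time stands still between calls to the robot, and variables do not carry over. Pictures are saved under pics/ and viewed, about 12 in all and at most 16, crops included, and the job is handed in when it is done.

```bash
mkdir -p pics; ls; python3 - <<'E'
from rig import r
import cv2,pickle,numpy as np
F={}
for n in("scene","top"):
    f=r.grab_frame(n);F[n]=f;cv2.imwrite(f"pics/{n}0.png",f["color"][:,:,::-1])
    print(n,f["fx"],f["cx"],f["cy"],np.round(f["R"],3).tolist(),np.round(f["t"],1))
pickle.dump(F,open("f0.pkl","wb"))
s=r.observe();print(s["t"],s["position"],np.round(s["eef_rot"],3),s["opening"])
E
```

```text
pics
scene 382.815043341782 253.5139544046997 194.37005672341706 [[-0.86, 0.511, 0.004], [0.408, 0.69, -0.598], [-0.308, -0.512, -0.802]] [ 508.1 -209.8  910. ]
top 396.2515240909182 250.58256772606475 186.66212065860358 [[-0.028, -1.0, 0.0], [-0.996, 0.028, -0.089], [0.089, -0.003, -0.996]] [-17.1 607.2 812.1]
0.1 [ 226.90817818 -581.77204521  221.56894004] [[ 0.363 -0.932 -0.   ]
 [-0.932 -0.363  0.002]
 [-0.002 -0.    -1.   ]] 87.1210558615632
```

View pics/top0.png

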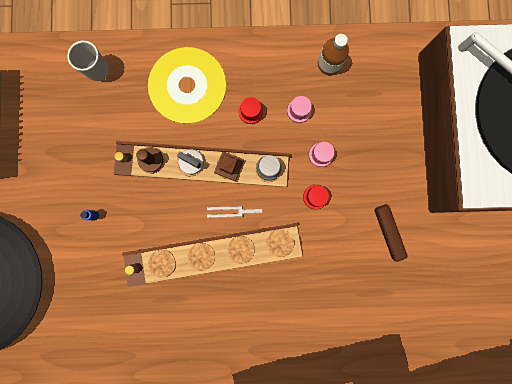

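View pics/scene0.png

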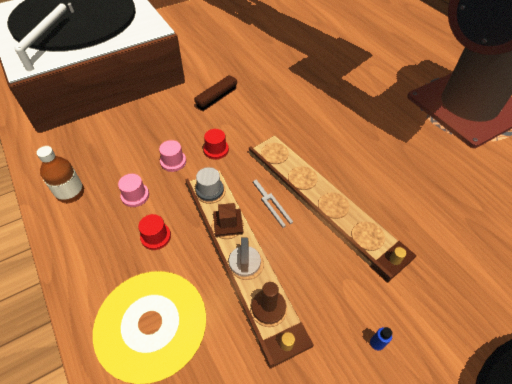

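The top view shows the order from the post (at left) on the drying rack: pillar (150,157), wing (190,160), square (229,166), drum (268,167). The storage pads are at (161,263), (202,256), (241,249) and (281,242), with the post at (133,269). So pillar goes to (281,242), wing to (241,249), square to (202,256) and drum to (161,263).

```bash
cat > h.py <<'E'
import numpy as np,cv2
def cloud(f):
    v,u=np.mgrid[:384,:512]; z=f["range_z"]
    P=np.stack([(u-f["cx"])/f["fx"]*z,(v-f["cy"])/f["fy"]*z,z],-1)
    W=(P-f["t"])@f["R"]; W[z==0]=np.nan; return W
def ray(f,u,v,h):
    d=f["R"].T@np.array([(u-f["cx"])/f["fx"],(v-f["cy"])/f["fy"],1]); c=-f["R"].T@f["t"]
    return c+d*(h-c[2])/d[2]
E
python3 - <<'E'
import pickle;from h import *
F=pickle.load(open("f0.pkl","rb"))
f=F["top"];W=cloud(f)
print("table z",np.nanmedian(W[300:330,300:350,2]))
for n,(u,v),lo in(("pillar",(150,157),55),("wing",(190,160),36),("square",(229,166),36),("drum",(268,167),36),("post1",(122,157),30),("post2",(133,269),30)):
    p=W[v-20:v+20,u-18:u+18].reshape(-1,3); p=p[p[:,2]>lo]
    print(n,len(p),np.nanmedian(p[:,2]).round(1),((p.max(0)+p.min(0))/2).round(1),np.ptp(p,axis=0).round(1), p.mean(0).round(1))
    if n in("wing","square"):
        (c,s,a)=cv2.minAreaRect(p[:,:2].astype(np.float32));print("  rect",c,s,a)
# pads: cork colour, hsv
hsv=cv2.cvtColor(f["color"],cv2.COLOR_RGB2HSV)
for u,v in((161,263),(202,256),(241,249),(281,242),(150,177),(180,178)): print(hsv[v,u],f["color"][v,u],W[v,u].round(1))
g=cv2.resize(f["color"][215:295,115:310],None,fx=4,fy=4,interpolation=cv2.INTER_CUBIC)
g2=cv2.medianBlur(cv2.cvtColor(g,cv2.COLOR_RGB2HSV)[:,:,2],7)
c=cv2.HoughCircles(g2,cv2.HOUGH_GRADIENT,1,100,param1=60,param2=15,minRadius=48,maxRadius=66)
for x,y,rr in sorted(c[0].tolist()):
    u,v=115+(x-1.5)/4,215+(y-1.5)/4; print("pad",round(u,1),round(v,1),rr/4,ray(f,u,v,15).round(1))
cv2.imwrite("pics/crop.png",g[:,:,::-1])
E
```

```text
table z -1.2006101572938048
pillar 163 87.2 [671.3 179.2  73.8] [22.3 23.4 37.5] [670.2 177.2  82.2]
wing 153 58.0 [665.4  92.7  50.4] [32.8 44.2 24.2] [664.1  91.8  56.9]
  rect (665.1831665039062, 93.07775115966797) (48.34294891357422, 11.954605102539062) 59.48109817504883
square 236 58.1 [652.6  11.5  49.1] [36.6 37.4 25.4] [651.8  11.3  57. ]
  rect (653.0339965820312, 11.66836166381836) (30.086549758911133, 30.16807746887207) 66.2682876586914
drum 366 58.4 [646.9 -73.1  49.3] [42.9 41.5 24.9] [646.  -72.8  57.7]
post1 112 42.0 [674.9 217.1  61.9] [26.3 66.1 61.3] [676.2 225.3  53.5]
post2 88 41.2 [442.3 218.5  38.3] [18.2 18.5 13.7] [442.5 217.5  40.5]
[ 16 142 233] [233 171 103] [451.1 159.4  15.2]
[ 15 146 226] [226 163  97] [463.2  72.8  14.2]
[ 15 143 227] [227 164 100] [475.6 -10.2  15.2]
[ 15 144 228] [228 164  99] [487.9 -95.3  16.3]
[ 13 159 152] [152  99  57] [636.5 185.8  -1.4]
[ 17 128 233] [233 182 116] [631.1 118.    9.9]
pad 162.0 263.0 14.100000381469727 [451.  157.3  15. ]
pad 201.2 256.2 13.850000381469727 [462.8  74.3  15. ]
pad 241.2 249.0 13.399999618530273 [475.5 -10.7  15. ]
pad 280.2 242.8 14.024999618530273 [486.3 -93.8  15. ]
```

View pics/crop.png

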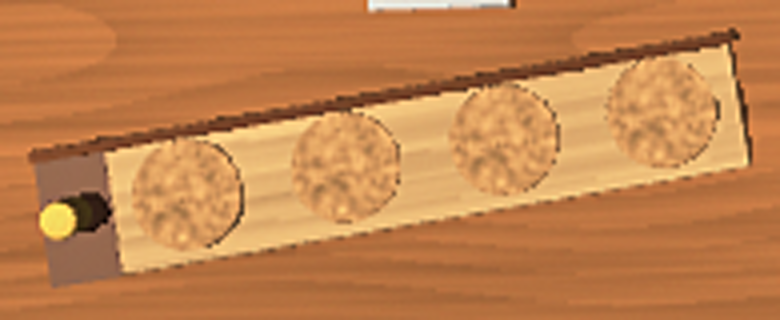

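The rack fits are consistent: the pad line predicts the post to within 0.5 mm. I'll turn the tool to yaw 0, so that tool x = world x and tool y = −world y, and go to the pillar.

```bash
python3 -m pendant '[{"claw":0,"slide":[0,0,0],"turn":-10},{"claw":0,"slide":[0,0,0],"turn":-10},{"claw":0,"slide":[0,0,0],"turn":-10},{"claw":0,"slide":[0,0,0],"turn":-10},{"claw":0,"slide":[0,0,0],"turn":-10}]' 20; python3 -m pendant '[{"claw":0,"slide":[0,0,0],"turn":-10},{"claw":0,"slide":[0,0,0],"turn":-8.7},{"claw":0,"slide":[20,-55,0],"turn":0},{"claw":0,"slide":[20,-55,0],"turn":0},{"claw":0,"slide":[20,-55,0],"turn":0}]'
```

```text
t: 0.72
position: [227.0, -581.9, 221.9]
eef_rot: [[0.949, -0.315, -0.0], [-0.315, -0.949, 0.001], [-0.001, -0.001, -1.0]]
ft_force: [-0.7, 0.5, -0.7]
opening: 86.8
t: 1.35
position: [287.2, -415.4, 221.8]
eef_rot: [[1.0, -0.001, -0.0], [-0.001, -1.0, 0.001], [-0.0, -0.001, -1.0]]
ft_force: [0.6, 0.5, 0.2]
opening: 86.9
```

```bash
R='x'; python3 -m pendant '[{"claw":0,"slide":[32,-49.5,0],"turn":0},{"claw":0,"slide":[32,-49.5,0],"turn":0},{"claw":0,"slide":[32,-49.5,0],"turn":0},{"claw":0,"slide":[32,-49.5,0],"turn":0},{"claw":0,"slide":[32,-49.5,0],"turn":0}]'
python3 -m pendant '[{"claw":0,"slide":[32,-49.5,0],"turn":0},{"claw":0,"slide":[32,-49.5,0],"turn":0},{"claw":0,"slide":[32,-49.5,0],"turn":0},{"claw":0,"slide":[32,-49.5,0],"turn":0},{"claw":0,"slide":[32,-49.5,0],"turn":0}]'
python3 -m pendant '[{"claw":0,"slide":[32,-49.5,0],"turn":0},{"claw":0,"slide":[32,-49.5,0],"turn":0},{"claw":0,"slide":[0,0,0],"turn":0}]'
python3 - <<'E'
from rig import r
import cv2,pickle
from h import *
f=r.grab_frame("wrist");pickle.dump(f,open("w1.pkl","wb"));cv2.imwrite("pics/w1.png",f["color"][:,:,::-1])
W=cloud(f);m=(W[...,2]>50)&(W[...,2]<95)
n,l,st,c=cv2.connectedComponentsWithStats(m.astype(np.uint8))
for i in range(1,n):
    if st[i,4]>150:
        p=W[l==i]; top=np.nanpercentile(p[:,2],95); p=p[p[:,2]>top-4]
        (cc,s,a)=cv2.minAreaRect(p[:,:2].astype(np.float32))
        print(st[i],top.round(1),np.round(cc,1),np.round(s,1),round(a,1))
E
```

```text
t: 1.98
position: [447.6, -167.9, 222.4]
eef_rot: [[1.0, -0.0, 0.0], [-0.0, -1.0, -0.0], [0.0, 0.0, -1.0]]
ft_force: [1.0, -0.5, 0.6]
opening: 87.3
t: 2.6
position: [607.6, 79.5, 222.1]
eef_rot: [[1.0, 0.0, -0.001], [0.0, -1.0, -0.0], [-0.001, 0.0, -1.0]]
ft_force: [0.8, -1.0, 0.3]
opening: 87.0
t: 2.98
position: [671.2, 180.5, 219.8]
eef_rot: [[1.0, 0.004, -0.003], [0.004, -1.0, 0.0], [-0.003, -0.0, -1.0]]
ft_force: [-0.6, -0.7, -0.5]
opening: 87.1
[ 446    2   66   80 2550] 80.8 [870.1 297.3] [43.1 63.3] 13.9
[128  31  18  17 232] 58.4 [555.7 305.2] [13.3 14.5] 64.4
[246 160  25  32 626] 90.0 [671.1 178.3] [23. 22.] 0.7
[238 226  29  39 482] 60.1 [664.3  91.7] [47.8 12.1] 58.9
[227 295  31  27 610] 60.1 [652.1   9.8] [31.3 29.8] 65.9
```

View pics/w1.png

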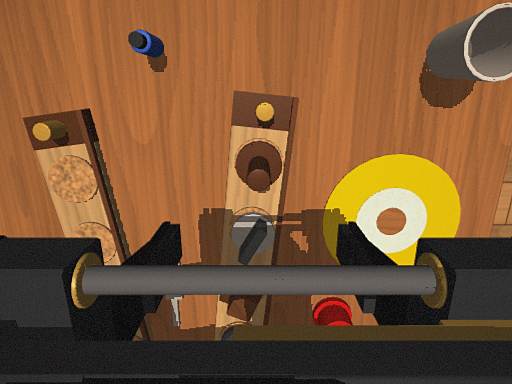

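The wrist view shows the pillar at (259,180) and the wing at (252,235), agreeing with the top view to about 1.5 mm. I'll grasp the pillar.

```bash
python3 -m pendant '[{"claw":0,"slide":[0,1,45],"turn":0},{"claw":0,"slide":[0,0,50],"turn":0},{"claw":0,"slide":[0,0,45],"turn":0},{"claw":0,"slide":[0,0,28],"turn":0},{"claw":0,"slide":[0,0,0],"turn":0}]' 20
python3 -m pendant '[{"claw":1,"slide":[0,0,0],"turn":0},{"claw":1,"slide":[0,0,0],"turn":0},{"claw":1,"slide":[0,0,0],"turn":0},{"claw":1,"slide":[0,0,0],"turn":0},{"claw":1,"slide":[0,0,0],"turn":0}]' 20
```

```text
t: 3.65
position: [668.0, 173.9, 51.4]
eef_rot: [[1.0, -0.001, -0.006], [-0.001, -1.0, -0.001], [-0.006, 0.001, -1.0]]
ft_force: [-1.1, -0.4, 0.1]
opening: 86.9
t: 4.28
position: [671.1, 175.8, 54.8]
eef_rot: [[1.0, 0.0, 0.0], [0.0, -1.0, 0.0], [0.0, -0.0, -1.0]]
ft_force: [0.5, 0.1, -0.4]
opening: 44.7
```

```bash
python3 -m pendant '[{"claw":0.45,"slide":[0,-3,0],"turn":0},{"claw":1,"slide":[0,0,0],"turn":0},{"claw":1,"slide":[0,0,0],"turn":0},{"claw":1,"slide":[0,0,0],"turn":0},{"claw":1,"slide":[0,0,0],"turn":0}]' 20
python3 -m pendant '[{"claw":1,"slide":[0,0,0],"turn":0},{"claw":1,"slide":[0,0,-10],"turn":0},{"claw":1,"slide":[0,0,-25],"turn":0},{"claw":1,"slide":[0,0,-35],"turn":0},{"claw":1,"slide":[0,0,-30],"turn":0}]'
```

```text
t: 4.9
position: [671.0, 178.7, 54.5]
eef_rot: [[1.0, 0.0, -0.0], [0.0, -1.0, 0.0], [-0.0, -0.0, -1.0]]
ft_force: [-0.2, 0.3, -0.4]
opening: 23.5
t: 5.52
position: [671.3, 178.8, 156.7]
eef_rot: [[1.0, 0.0, 0.001], [0.0, -1.0, 0.0], [0.001, -0.0, -1.0]]
ft_force: [-0.1, 1.0, 0.3]
opening: 23.4
```

```bash
python3 -m pendant '[{"claw":1,"slide":[-9,14,0],"turn":0},{"claw":1,"slide":[-20,30,0],"turn":0},{"claw":1,"slide":[-26,38,0],"turn":0},{"claw":1,"slide":[-28,41,0],"turn":0},{"claw":1,"slide":[-28,41,0],"turn":0}]'
python3 -m pendant '[{"claw":1,"slide":[-28,41,0],"turn":0},{"claw":1,"slide":[-22,32,0],"turn":0},{"claw":1,"slide":[-15,23,0],"turn":0},{"claw":1,"slide":[-9,14,0],"turn":0},{"claw":1,"slide":[0,0,0],"turn":0}]'
```

```text
t: 6.15
position: [557.2, 13.0, 152.6]
eef_rot: [[1.0, 0.0, -0.003], [0.0, -1.0, -0.0], [-0.003, 0.0, -1.0]]
ft_force: [0.4, -0.3, -0.1]
opening: 23.0
t: 6.78
position: [485.0, -95.9, 153.8]
eef_rot: [[1.0, -0.002, -0.001], [-0.002, -1.0, 0.0], [-0.001, -0.0, -1.0]]
ft_force: [-0.7, 0.1, -0.8]
opening: 23.3
```

```bash
python3 -m pendant '[{"claw":1,"slide":[0,0,20],"turn":0},{"claw":1,"slide":[0,0,30],"turn":0},{"claw":1,"slide":[0,0,25],"turn":0},{"claw":1,"slide":[0,0,0],"turn":0},{"claw":1,"slide":[0,0,0],"turn":0}]'
python3 - <<'E'
from rig import r
import cv2
f=r.grab_frame("scene");cv2.imwrite("pics/s1.png",cv2.resize(f["color"][110:300,200:440],None,fx=3,fy=3)[:,:,::-1])
E
```

```text
t: 7.4
position: [486.8, -94.9, 80.3]
eef_rot: [[1.0, 0.001, 0.001], [0.001, -1.0, -0.0], [0.001, 0.0, -1.0]]
ft_force: [0.6, -0.6, -1.5]
opening: 23.3
```

View pics/s1.png

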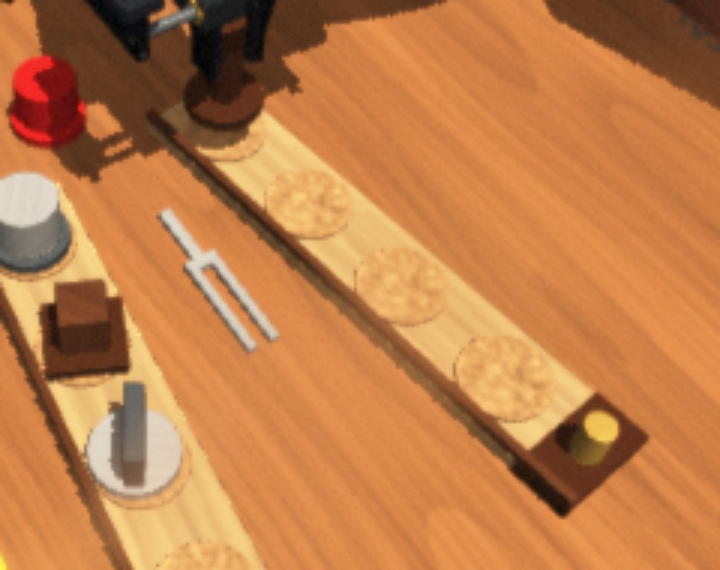

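The crop shows the pillar foot (225,100) hovering directly above pad 4 (230,135). I'll lower it gently and release.

```bash
python3 -m pendant '[{"claw":1,"slide":[0,0,12],"turn":0},{"claw":1,"slide":[0,0,9],"turn":0},{"claw":1,"slide":[0,0,3],"turn":0},{"claw":1,"slide":[0,0,1],"turn":0},{"claw":1,"slide":[0,0,0],"turn":0}]'
```

```text
t: 8.07
position: [486.2, -95.4, 54.6]
eef_rot: [[1.0, -0.0, 0.0], [-0.0, -1.0, -0.0], [0.0, 0.0, -1.0]]
ft_force: [0.4, 0.2, -1.4]
opening: 23.4
```

```bash
python3 -m pendant '[{"claw":1,"slide":[0,0,0.7],"turn":0},{"claw":0.7,"slide":[0,0,0],"turn":0},{"claw":0.5,"slide":[0,0,0],"turn":0},{"claw":0.3,"slide":[0,0,0],"turn":0},{"claw":0.2,"slide":[0,0,0],"turn":0}]'
python3 -m pendant '[{"claw":0,"slide":[0,0,-15],"turn":0},{"claw":0,"slide":[0,0,-40],"turn":0},{"claw":0,"slide":[0,0,-50],"turn":0},{"claw":0,"slide":[0,0,-15],"turn":0},{"claw":0,"slide":[0,0,0],"turn":0}]'
```

```text
t: 8.7
position: [486.0, -95.3, 53.8]
eef_rot: [[1.0, 0.0, 0.0], [0.0, -1.0, 0.0], [0.0, -0.0, -1.0]]
ft_force: [-1.0, 0.5, 0.2]
opening: 48.3
t: 9.32
position: [487.0, -95.6, 175.6]
eef_rot: [[1.0, 0.0, 0.003], [0.0, -1.0, -0.001], [0.003, 0.001, -1.0]]
ft_force: [-0.5, -0.1, -1.0]
opening: 86.5
```

```bash
python3 -m pendant '[{"claw":0,"slide":[35.7,-37.5,0],"turn":0},{"claw":0,"slide":[35.7,-37.5,0],"turn":0},{"claw":0,"slide":[35.7,-37.5,0],"turn":0},{"claw":0,"slide":[35.7,-37.5,0],"turn":0},{"claw":0,"slide":[35.7,-37.5,0],"turn":0}]'
python3 -m pendant '[{"claw":0,"slide":[0,0,10],"turn":10.3},{"claw":0,"slide":[0,0,20],"turn":10.3},{"claw":0,"slide":[0,0,20],"turn":10.2},{"claw":0,"slide":[0,0,0],"turn":0},{"claw":0,"slide":[0,0,0],"turn":0}]'
python3 - <<'E'
from rig import r
import cv2
s=r.observe();print(s["position"],s["eef_rot"].round(3) if hasattr(s["eef_rot"],"round") else s["eef_rot"])
f=r.grab_frame("wrist");cv2.imwrite("pics/w2.png",f["color"][:,:,::-1])
E
```

```text
t: 9.95
position: [664.2, 93.5, 171.0]
eef_rot: [[1.0, 0.0, -0.004], [0.0, -1.0, -0.0], [-0.004, 0.0, -1.0]]
ft_force: [0.8, -1.3, 0.6]
opening: 87.4
t: 10.58
position: [664.1, 92.2, 123.3]
eef_rot: [[0.861, -0.509, -0.001], [-0.509, -0.861, 0.0], [-0.001, 0.001, -1.0]]
ft_force: [-0.2, -0.5, -0.0]
opening: 87.1
[664.12710175  92.16296431 123.26105651] [[ 0.861 -0.509 -0.001]
 [-0.509 -0.861  0.   ]
 [-0.001  0.001 -1.   ]]
```

View pics/w2.png

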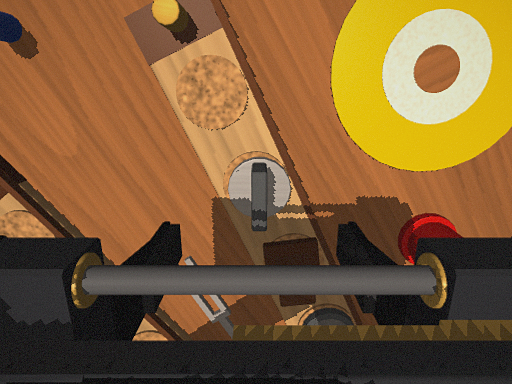

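The bar is vertical at column 260, midway between the jaws, so it is aligned. I'll descend and grip.

```bash
python3 -m pendant '[{"claw":0,"slide":[0,0,35],"turn":0},{"claw":0,"slide":[0,0,35],"turn":0},{"claw":0.3,"slide":[0,0,16],"turn":0},{"claw":0.5,"slide":[0,0,5],"turn":0},{"claw":0.6,"slide":[0,0,0],"turn":0}]' 30
python3 -m pendant '[{"claw":1,"slide":[0,0,0],"turn":0},{"claw":1,"slide":[0,0,0],"turn":0},{"claw":1,"slide":[0,0,0],"turn":0},{"claw":1,"slide":[0,0,0],"turn":0},{"claw":1,"slide":[0,0,0],"turn":0}]'
```

```text
t: 11.25
position: [665.4, 92.2, 34.0]
eef_rot: [[0.859, -0.512, 0.002], [-0.512, -0.859, 0.0], [0.001, -0.001, -1.0]]
ft_force: [0.1, 0.8, -0.5]
opening: 64.9
t: 11.88
position: [664.5, 92.2, 32.8]
eef_rot: [[0.859, -0.512, -0.0], [-0.512, -0.859, 0.0], [-0.0, 0.0, -1.0]]
ft_force: [-0.6, -0.8, 0.1]
opening: 15.3
```

```bash
python3 -m pendant '[{"claw":1,"slide":[0,0,0],"turn":0},{"claw":1,"slide":[0,0,0],"turn":0},{"claw":1,"slide":[0,0,-10],"turn":0},{"claw":1,"slide":[0,0,-25],"turn":0},{"claw":1,"slide":[0,0,-35],"turn":0}]'
python3 -m pendant '[{"claw":1,"slide":[0,0,-25],"turn":-8},{"claw":1,"slide":[0,0,-10],"turn":-9},{"claw":1,"slide":[0,0,0],"turn":-9},{"claw":1,"slide":[0,0,0],"turn":-4.8},{"claw":1,"slide":[0,0,0],"turn":0}]'
```

```text
t: 12.5
position: [663.3, 92.2, 102.4]
eef_rot: [[0.859, -0.512, -0.003], [-0.512, -0.859, -0.0], [-0.003, 0.002, -1.0]]
ft_force: [-0.2, 0.5, -1.0]
opening: 11.7
t: 13.12
position: [664.4, 92.2, 138.1]
eef_rot: [[1.0, -0.001, -0.0], [-0.001, -1.0, 0.0], [-0.0, -0.0, -1.0]]
ft_force: [0.6, -0.1, -2.2]
opening: 11.4
```

```bash
python3 -m pendant '[{"claw":1,"slide":[-12,6,0],"turn":0},{"claw":1,"slide":[-26,14,0],"turn":0},{"claw":1,"slide":[-38,21,0],"turn":0},{"claw":1,"slide":[-38,21,0],"turn":0},{"claw":1,"slide":[-38,21,0],"turn":0}]'
python3 -m pendant '[{"claw":1,"slide":[-26,14,0],"turn":0},{"claw":1,"slide":[-12,6,0],"turn":0},{"claw":1,"slide":[0,0,15],"turn":0},{"claw":1,"slide":[0,0,30],"turn":0},{"claw":1,"slide":[0,0,30],"turn":0}]'
python3 -m pendant '[{"claw":1,"slide":[0,0,18],"turn":0},{"claw":1,"slide":[0,0,7],"turn":0},{"claw":1,"slide":[0,0,3],"turn":0},{"claw":1,"slide":[0,0,1],"turn":0},{"claw":1,"slide":[0,0,0],"turn":0}]'
```

```text
t: 13.75
position: [510.5, 8.5, 137.7]
eef_rot: [[1.0, -0.001, -0.0], [-0.001, -1.0, -0.0], [-0.0, 0.0, -1.0]]
ft_force: [-0.4, -0.9, -2.3]
opening: 12.0
t: 14.38
position: [475.3, -10.4, 61.5]
eef_rot: [[1.0, -0.0, 0.001], [-0.0, -1.0, 0.0], [0.001, -0.0, -1.0]]
ft_force: [0.2, 0.1, -1.7]
opening: 11.8
t: 15.0
position: [475.2, -10.9, 34.5]
eef_rot: [[1.0, 0.0, 0.001], [0.0, -1.0, -0.0], [0.001, 0.0, -1.0]]
ft_force: [-0.5, 0.5, -1.2]
opening: 11.8
```

```bash
python3 -m pendant '[{"claw":1,"slide":[0,0,1],"turn":0},{"claw":1,"slide":[0,0,0.7],"turn":0},{"claw":0.8,"slide":[0,0,0],"turn":0},{"claw":0.6,"slide":[0,0,0],"turn":0},{"claw":0.4,"slide":[0,0,0],"turn":0}]'
python3 -m pendant '[{"claw":0.2,"slide":[0,0,0],"turn":0},{"claw":0,"slide":[0,0,-15],"turn":0},{"claw":0,"slide":[0,0,-40],"turn":0},{"claw":0,"slide":[0,0,-45],"turn":0},{"claw":0,"slide":[0,0,-40],"turn":0}]'
python3 -m pendant '[{"claw":0,"slide":[0,0,0],"turn":0}]'
```

```text
t: 15.62
position: [474.6, -10.8, 32.2]
eef_rot: [[1.0, 0.0, 0.0], [0.0, -1.0, -0.0], [0.0, 0.0, -1.0]]
ft_force: [-0.4, -0.3, -0.6]
opening: 30.0
t: 16.25
position: [474.9, -10.8, 175.0]
eef_rot: [[1.0, 0.0, 0.002], [0.0, -1.0, -0.0], [0.002, 0.0, -1.0]]
ft_force: [-0.1, 0.1, -0.6]
opening: 79.3
t: 16.38
position: [477.5, -11.3, 177.2]
eef_rot: [[1.0, 0.0, 0.009], [0.0, -1.0, -0.002], [0.009, 0.002, -1.0]]
ft_force: [0.7, -0.4, -0.4]
opening: 84.6
```

```bash
python3 -m pendant '[{"claw":0,"slide":[35.6,-4.3,0],"turn":0},{"claw":0,"slide":[35.6,-4.3,0],"turn":0},{"claw":0,"slide":[35.6,-4.3,0],"turn":0},{"claw":0,"slide":[35.6,-4.3,0],"turn":0},{"claw":0,"slide":[35.6,-4.3,0],"turn":0}]'
python3 -m pendant '[{"claw":0,"slide":[0,0,10],"turn":8},{"claw":0,"slide":[0,0,20],"turn":8},{"claw":0,"slide":[0,0,20],"turn":7.9},{"claw":0,"slide":[0,0,0],"turn":0},{"claw":0,"slide":[0,0,0],"turn":0}]'
python3 - <<'E'
from rig import r
import cv2
f=r.grab_frame("wrist");cv2.imwrite("pics/w3.png",f["color"][:,:,::-1])
E
```

```text
t: 17.0
position: [652.9, 11.0, 171.1]
eef_rot: [[1.0, 0.0, -0.002], [0.0, -1.0, 0.0], [-0.002, -0.0, -1.0]]
ft_force: [-0.6, -0.6, 0.2]
opening: 87.2
t: 17.62
position: [652.6, 10.7, 122.5]
eef_rot: [[0.915, -0.403, 0.0], [-0.403, -0.915, -0.0], [0.0, -0.0, -1.0]]
ft_force: [-0.3, -0.6, 0.4]
opening: 86.6
```

View pics/w3.png

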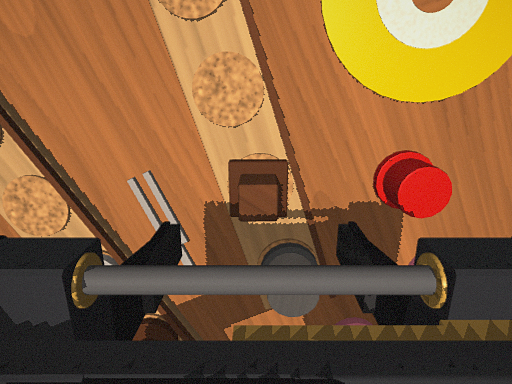

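The square is aligned with the jaws (block at 259,198). The red decoy at (415,185) is well clear. I'll grip.

```bash
python3 -m pendant '[{"claw":0,"slide":[0,0,35],"turn":0},{"claw":0,"slide":[0,0,35],"turn":0},{"claw":0.2,"slide":[0,0,15],"turn":0},{"claw":0.4,"slide":[0,0,5],"turn":0},{"claw":0.5,"slide":[0,0,0],"turn":0}]' 25
python3 -m pendant '[{"claw":1,"slide":[0,0,0],"turn":0},{"claw":1,"slide":[0,0,0],"turn":0},{"claw":1,"slide":[0,0,0],"turn":0},{"claw":1,"slide":[0,0,0],"turn":0},{"claw":1,"slide":[0,0,0],"turn":0}]'
python3 -m pendant '[{"claw":1,"slide":[0,0,0],"turn":0},{"claw":1,"slide":[0,0,-10],"turn":0},{"claw":1,"slide":[0,0,-25],"turn":0},{"claw":1,"slide":[0,0,-35],"turn":0},{"claw":1,"slide":[0,0,-25],"turn":0}]'
python3 -m pendant '[{"claw":1,"slide":[0,0,-10],"turn":-6},{"claw":1,"slide":[0,0,0],"turn":-8},{"claw":1,"slide":[0,0,0],"turn":-6.5},{"claw":1,"slide":[0,0,0],"turn":-3.4},{"claw":1,"slide":[0,0,0],"turn":0}]'
```

```text
t: 18.3
position: [653.4, 10.7, 33.3]
eef_rot: [[0.914, -0.405, 0.002], [-0.405, -0.914, -0.0], [0.002, -0.001, -1.0]]
ft_force: [0.7, 0.1, 0.1]
opening: 64.8
t: 18.92
position: [652.7, 10.7, 32.5]
eef_rot: [[0.914, -0.405, 0.0], [-0.405, -0.914, -0.0], [0.0, -0.0, -1.0]]
ft_force: [-0.2, 0.2, 3.3]
opening: 30.0
t: 19.55
position: [653.0, 10.7, 129.1]
eef_rot: [[0.914, -0.405, 0.002], [-0.405, -0.914, -0.0], [0.001, -0.0, -1.0]]
ft_force: [0.5, 0.4, 0.0]
opening: 30.1
t: 20.18
position: [652.4, 10.7, 137.3]
eef_rot: [[1.0, -0.001, -0.0], [-0.001, -1.0, -0.0], [-0.0, 0.0, -1.0]]
ft_force: [-0.6, -0.2, -1.0]
opening: 30.2
```

```bash
python3 -m pendant '[{"claw":1,"slide":[-12,-4,0],"turn":0},{"claw":1,"slide":[-26,-8,0],"turn":0},{"claw":1,"slide":[-38,-13,0],"turn":0},{"claw":1,"slide":[-38,-13,0],"turn":0},{"claw":1,"slide":[-38,-13,0],"turn":0}]'
python3 -m pendant '[{"claw":1,"slide":[-26,-8,0],"turn":0},{"claw":1,"slide":[-12,-3.5,0],"turn":0},{"claw":1,"slide":[0,0,15],"turn":0},{"claw":1,"slide":[0,0,30],"turn":0},{"claw":1,"slide":[0,0,30],"turn":0}]'
python3 -m pendant '[{"claw":1,"slide":[0,0,18],"turn":0},{"claw":1,"slide":[0,0,6],"turn":0},{"claw":1,"slide":[0,0,3],"turn":0},{"claw":1,"slide":[0,0,1],"turn":0},{"claw":1,"slide":[0,0,0],"turn":0}]'
```

```text
t: 20.8
position: [498.5, 62.3, 137.0]
eef_rot: [[1.0, -0.001, -0.0], [-0.001, -1.0, 0.0], [-0.0, -0.0, -1.0]]
ft_force: [-0.5, -0.3, -0.8]
opening: 29.8
t: 21.42
position: [463.5, 72.8, 60.8]
eef_rot: [[1.0, -0.001, 0.001], [-0.001, -1.0, -0.0], [0.001, 0.0, -1.0]]
ft_force: [0.6, -0.8, -1.9]
opening: 29.4
t: 22.05
position: [462.8, 73.2, 34.6]
eef_rot: [[1.0, 0.0, 0.001], [0.0, -1.0, -0.0], [0.001, 0.0, -1.0]]
ft_force: [-1.2, -0.1, -1.2]
opening: 29.6
```

```bash
python3 -m pendant '[{"claw":1,"slide":[0,0,1],"turn":0},{"claw":1,"slide":[0,0,0.7],"turn":0},{"claw":0.6,"slide":[0,0,0],"turn":0},{"claw":0.5,"slide":[0,0,0],"turn":0},{"claw":0.3,"slide":[0,0,0],"turn":0}]'
python3 -m pendant '[{"claw":0.2,"slide":[0,0,0],"turn":0},{"claw":0,"slide":[0,0,-15],"turn":0},{"claw":0,"slide":[0,0,-40],"turn":0},{"claw":0,"slide":[0,0,-45],"turn":0},{"claw":0,"slide":[0,0,-40],"turn":0}]'
python3 -m pendant '[{"claw":0,"slide":[37,29,0],"turn":0},{"claw":0,"slide":[37,29,0],"turn":0},{"claw":0,"slide":[37,29,0],"turn":0},{"claw":0,"slide":[37,29,0],"turn":0},{"claw":0,"slide":[36,30.7,0],"turn":0}]'
python3 -m pendant '[{"claw":0,"slide":[0,0,20],"turn":0},{"claw":0,"slide":[0,0,25],"turn":0},{"claw":0,"slide":[0,0,0],"turn":0},{"claw":0,"slide":[0,0,0],"turn":0}]'
python3 - <<'E'
from rig import r
import cv2
f=r.grab_frame("wrist");cv2.imwrite("pics/w4.png",f["color"][:,:,::-1])
from h import *
W=cloud(f)
m=(W[...,2]>56)&(W[...,2]<64)&(abs(W[...,0]-647)<28)&(abs(W[...,1]+73)<28);p=W[m]
print(len(p),cv2.minEnclosingCircle(p[:,:2].astype(np.float32)))
E
```

```text
t: 22.68
position: [462.9, 73.3, 32.7]
eef_rot: [[1.0, 0.0, 0.001], [0.0, -1.0, 0.0], [0.001, -0.0, -1.0]]
ft_force: [0.7, -0.5, -0.1]
opening: 46.3
t: 23.3
position: [462.8, 73.2, 175.3]
eef_rot: [[1.0, 0.0, 0.002], [0.0, -1.0, -0.0], [0.002, 0.0, -1.0]]
ft_force: [-0.2, 0.5, -0.4]
opening: 85.9
t: 23.92
position: [647.9, -74.4, 173.7]
eef_rot: [[1.0, 0.0, 0.001], [0.0, -1.0, -0.0], [0.001, 0.0, -1.0]]
ft_force: [0.2, 0.3, 1.1]
opening: 87.2
t: 24.42
position: [646.5, -73.0, 128.4]
eef_rot: [[1.0, 0.001, 0.001], [0.001, -1.0, -0.0], [0.001, 0.0, -1.0]]
ft_force: [-0.6, 0.5, -0.5]
opening: 87.0
2350 ((646.4063110351562, -75.250732421875), 21.866199493408203)
```

View pics/w4.png

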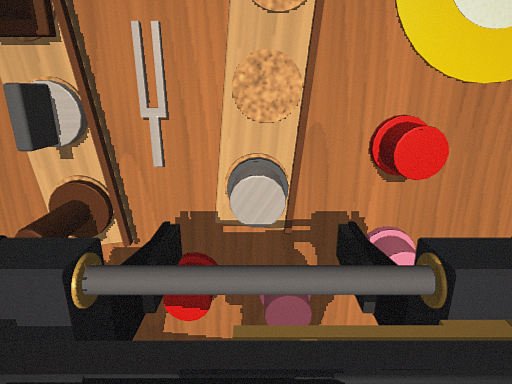

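The drum is centred at (259,200) and measures (646.4, −75). The decoys are clear of the fingers. I'll grip.

```bash
python3 -m pendant '[{"claw":0,"slide":[0,1.7,35],"turn":0},{"claw":0,"slide":[0,0,35],"turn":0},{"claw":0,"slide":[0,0,18],"turn":0},{"claw":0.2,"slide":[0,0,7],"turn":0},{"claw":0.3,"slide":[0,0,0],"turn":0}]' 35
python3 -m pendant '[{"claw":1,"slide":[0,0,0],"turn":0},{"claw":1,"slide":[0,0,0],"turn":0},{"claw":1,"slide":[0,0,0],"turn":0},{"claw":1,"slide":[0,0,0],"turn":0},{"claw":1,"slide":[0,0,0],"turn":0}]'
python3 -m pendant '[{"claw":1,"slide":[0,0,-10],"turn":0},{"claw":1,"slide":[0,0,-25],"turn":0},{"claw":1,"slide":[0,0,-35],"turn":0},{"claw":1,"slide":[0,0,-30],"turn":0},{"claw":1,"slide":[0,0,-10],"turn":0}]'
```

```text
t: 25.1
position: [647.1, -75.2, 33.3]
eef_rot: [[1.0, 0.0, 0.001], [0.0, -1.0, -0.0], [0.001, 0.0, -1.0]]
ft_force: [0.3, -0.6, -0.2]
opening: 74.3
t: 25.72
position: [646.7, -75.3, 33.0]
eef_rot: [[1.0, 0.0, 0.0], [0.0, -1.0, -0.0], [0.0, 0.0, -1.0]]
ft_force: [-2.9, -0.4, 4.5]
opening: 43.3
t: 26.35
position: [647.8, -75.4, 144.9]
eef_rot: [[1.0, 0.0, 0.004], [0.0, -1.0, -0.001], [0.004, 0.001, -1.0]]
ft_force: [-0.5, -1.1, -2.2]
opening: 43.4
```

```bash
python3 -m pendant '[{"claw":1,"slide":[-10,-12,0],"turn":0},{"claw":1,"slide":[-20,-23,0],"turn":0},{"claw":1,"slide":[-25,-30,0],"turn":0},{"claw":1,"slide":[-28,-33,0],"turn":0},{"claw":1,"slide":[-28,-33,0],"turn":0}]'
python3 -m pendant '[{"claw":1,"slide":[-28,-33,0],"turn":0},{"claw":1,"slide":[-25,-30,0],"turn":0},{"claw":1,"slide":[-20,-23,0],"turn":0},{"claw":1,"slide":[-11.7,-15.5,0],"turn":0},{"claw":1,"slide":[0,0,0],"turn":0}]'
python3 -m pendant '[{"claw":1,"slide":[0,0,15],"turn":0},{"claw":1,"slide":[0,0,30],"turn":0},{"claw":1,"slide":[0,0,30],"turn":0},{"claw":1,"slide":[0,0,20],"turn":0},{"claw":1,"slide":[0,0,0],"turn":0}]'
```

```text
t: 26.98
position: [532.3, 57.4, 139.9]
eef_rot: [[1.0, 0.0, -0.004], [0.0, -1.0, 0.001], [-0.004, -0.001, -1.0]]
ft_force: [-0.1, 0.3, -1.8]
opening: 43.3
t: 27.6
position: [449.3, 158.1, 141.4]
eef_rot: [[1.0, 0.002, -0.002], [0.002, -1.0, -0.0], [-0.002, 0.0, -1.0]]
ft_force: [-0.2, 0.4, -2.2]
opening: 42.9
t: 28.22
position: [448.9, 156.1, 44.7]
eef_rot: [[1.0, -0.001, -0.005], [-0.001, -1.0, -0.001], [-0.005, 0.001, -1.0]]
ft_force: [0.4, 0.6, -2.2]
opening: 43.2
```

```bash
python3 -m pendant '[{"claw":1,"slide":[0,0,0],"turn":0},{"claw":1,"slide":[0,0,5],"turn":0},{"claw":1,"slide":[0,0,3],"turn":0},{"claw":1,"slide":[0,0,1],"turn":0},{"claw":1,"slide":[0,0,0],"turn":0}]'
```

```text
t: 28.85
position: [450.8, 157.4, 38.5]
eef_rot: [[1.0, 0.0, 0.0], [0.0, -1.0, 0.0], [0.0, -0.0, -1.0]]
ft_force: [-0.3, -0.1, -2.4]
opening: 43.5
```

```bash
python3 -m pendant '[{"claw":1,"slide":[0,0,3],"turn":0},{"claw":1,"slide":[0,0,1.5],"turn":0},{"claw":1,"slide":[0,0,1],"turn":0},{"claw":1,"slide":[0,0,0.5],"turn":0},{"claw":1,"slide":[0,0,0],"turn":0}]'
python3 -m pendant '[{"claw":0.4,"slide":[0,0,0],"turn":0},{"claw":0.3,"slide":[0,0,0],"turn":0},{"claw":0.2,"slide":[0,0,0],"turn":0},{"claw":0,"slide":[0,0,0],"turn":0},{"claw":0,"slide":[0,0,0],"turn":0}]'
python3 -m pendant '[{"claw":0,"slide":[0,0,-15],"turn":0},{"claw":0,"slide":[0,0,-40],"turn":0},{"claw":0,"slide":[0,0,-50],"turn":0},{"claw":0,"slide":[0,0,-50],"turn":0},{"claw":0,"slide":[0,0,-40],"turn":0}]'
python3 -m pendant '[{"claw":0,"slide":[0,-50,0],"turn":0},{"claw":0,"slide":[0,-50,0],"turn":0},{"claw":0,"slide":[0,-50,0],"turn":0},{"claw":0,"slide":[0,-40,0],"turn":0},{"claw":0,"slide":[0,0,0],"turn":0}]'
python3 - <<'E'
from rig import r
import cv2
from h import *
f=r.grab_frame("top");W=cloud(f)
for n,(X,Y),lo in(("drum",(451,157.3),54),("square",(462.8,73.2),54),("wing",(474.5,-11),54),("pillar",(486.3,-95),82)):
    m=(abs(W[...,0]-X)<33)&(abs(W[...,1]-Y)<33)
    p=W[m&(W[...,2]>lo)]; c=cv2.minAreaRect(p[:,:2].astype(np.float32)); print(n,len(p),np.nanmedian(p[:,2]).round(1),np.round(c[0],1),np.round(c[1],1))
a=cv2.resize(f["color"][130:300,100:340],None,fx=3,fy=3)
cv2.imwrite("pics/t9.png",a[:,:,::-1])
f=r.grab_frame("scene");cv2.imwrite("pics/s9.png",cv2.resize(f["color"][100:300,180:440],None,fx=3,fy=3)[:,:,::-1])
E
```

```text
t: 29.48
position: [450.7, 157.3, 33.0]
eef_rot: [[1.0, 0.0, -0.001], [0.0, -1.0, -0.0], [-0.001, 0.0, -1.0]]
ft_force: [-4.3, -0.4, 4.3]
opening: 43.5
t: 30.1
position: [450.8, 157.3, 32.4]
eef_rot: [[1.0, 0.0, 0.0], [0.0, -1.0, 0.0], [0.0, -0.0, -1.0]]
ft_force: [1.1, -0.4, -0.2]
opening: 81.3
t: 30.72
position: [451.3, 157.4, 231.1]
eef_rot: [[1.0, 0.0, 0.003], [0.0, -1.0, 0.001], [0.003, -0.001, -1.0]]
ft_force: [0.7, 0.1, -0.3]
opening: 87.1
t: 31.35
position: [450.3, 349.6, 228.3]
eef_rot: [[1.0, 0.003, 0.001], [0.003, -1.0, 0.001], [0.001, -0.001, -1.0]]
ft_force: [0.4, -0.8, 0.1]
opening: 87.0
drum 380 58.4 [452.6 158.6] [42.1 42.6]
square 225 58.3 [464.9  73.5] [28.7 28. ]
wing 146 57.7 [476.7 -10.2] [46.5 12.1]
pillar 115 87.5 [488.5 -94.1] [23.4 21.3]
```

View pics/t9.png

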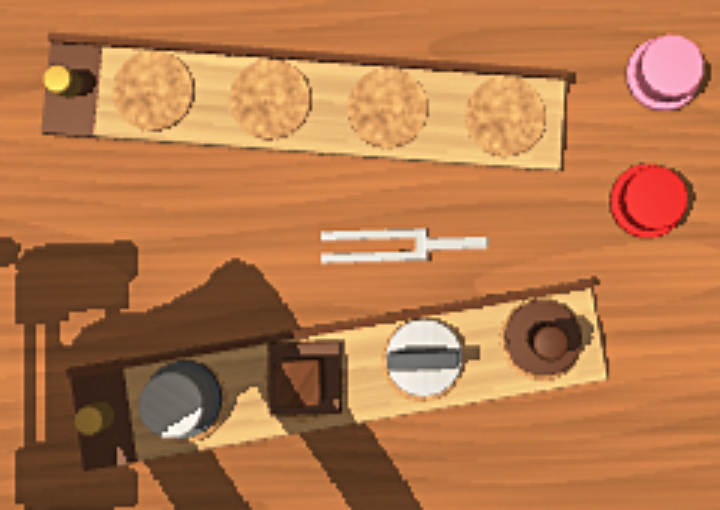

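View pics/s9.png

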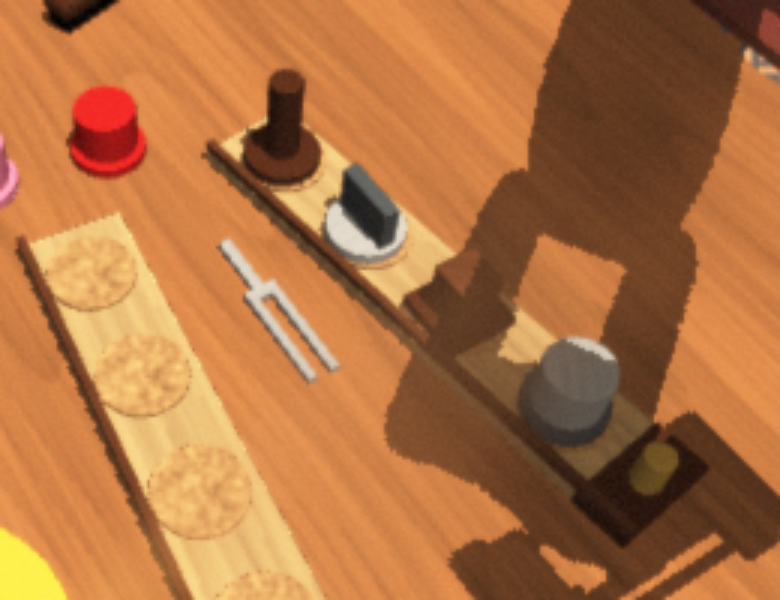

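All four clamps stand upright in the right order, within about 2 mm of the pad centres. The arm is clear, so I'll hand in.

```bash
python3 -c "
from rig import r
print(r.finish_job())"
```

```text
the job is handed in; nothing more can be done
None
```

I moved all four clamps to the storage rack in reverse order and handed the job in after about 31 s of the 96 s allowed. Counted from the storage rack's brass post, they now stand drum, square, wing, pillar; on the drying rack the order was pillar, wing, square, drum.

**Last check:** the final top and scene pictures, taken before hand-in, show every clamp upright and released on its own pad. The arm stood clear of everything, and the look-alikes in view had not moved.

**Placing error:** the top camera puts each clamp about 2 mm from its pad centre, almost all of it toward +x. That is about the camera's calibration error, so I left them as they were. No check failed.

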